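# Slide a thin steel strip to the slab edge, pick it up and butt it against the stage stop

### The job

The long thin steel strip lies flat on the granite slab and is too thin to pick up there: pressing lightly, slide it over the slab's open edge (the one without a fence) until about a third of it overhangs, then take it by the overhanging end and lift it off. Lay it lengthwise and centred on the specimen stage's small anvil with its far end gently pushed flush against the stop bar and its near end sticking out over the front, and let go. Do not let the strip fall, and leave the small pieces on the slab where they are.

Things in the scene. Friction and masses are not known exactly. Their poses are not given: they have to be found in the camera images.
- slab: Dark granite slab, fixed, 200 (x) x 280 (y) x 50 mm high, on the left or right, turned up to 0.25 rad. Origin: centre of its underside. Aluminium fences 8 mm thick, 10 mm above the top, run along its back (+x) and both side edges; its front (-x) edge, towards the robot, is open, with clear bench before it. Free top: x -100 to +92, y -132 to +132 mm. Its top is rigid: find its height by feel.
- slab_edge (a point): Middle of the slab's open top edge, 100 mm to -x of and 50 mm above the slab's origin; axes as the slab's (-x points out over the bench).
- strip: The work: loose bare steel strip 100 (x) x 40 (y) x 3 mm, about 0.1 kg, flat on the slab, up to 0.3 rad askew to it, clear of the edge. Origin: centre of its underside; x along its length, z up. Tips off if half overhangs. Fingertips grip it better than the granite does, so it follows a light press (5 to 20 N); over 60 N on slab or stop is a failure.
- stage: Specimen stage, fixed, other side from the slab, turned up to 0.25 rad. Origin: underside, on the bench. Cream base (x -40 to +70, y -55 to +55, 39 mm high), micrometer heads to -y and +x, steel column, then an aluminium anvil plate 64 (x) x 56 (y) x 12 mm centred on the origin, top 85 mm up; 34 mm free between base and anvil.
- stage_stop (a point): Middle of the foot of the stop's face: 32 mm to +x of the stage's origin, at anvil top height; axes as the stage's. The dark steel stop bar (10 x 56 mm, 12 mm above the anvil) faces -x and is rigid. With its far end on this face the strip's centre is 50 mm to -x of this point and 36 mm stick out in front of the anvil.
- coupon: Bystander on the slab: square steel coupon 40 x 40 x 3 mm, origin under its centre.
- vblock: Bystander on the slab: steel V-block 34 x 34 x 28 mm, origin under its centre.
- puck: Bystander on the slab: black resin specimen mount, 32 mm across, 16 mm high, origin under its centre.
- gauge: Bystander on the slab: steel gauge block 35 x 14 x 22 mm, origin under its centre.
Not all that is in view belongs to the job. Of the things like the strip, leave any that is brown or turquoise; of the rest the smaller one is meant.

How it is judged:
On the way, in this order (a step that is already met when the one before it is completed fails the run):
1. the strip lies flat on the slab with 20 to 45 mm of its length overhanging the open edge (x of strip in the frame of slab between -0.095 and -0.07 m and angle between the x axis of strip and the x axis of slab, either way round below 0.6 rad and angle between strip's own z axis and vertical below 0.06 rad and z of strip in the frame of slab between 0.047 and 0.053 m and contact force between strip and slab above 0.1 N), for 0.2 s.
2. the strip is lifted off the slab (z of strip in the frame of slab above 0.07 m and contact force between strip and slab below 0.05 N and contact force between strip and the fingers above 0.3 N), for 0.2 s.
At the end, for the whole second after the job is handed in: The strip lies flat and at rest on the anvil, released, its far end within 3.5 mm of the stop face, within 8 mm of centred (not sticking out over the anvil's sides) and within 0.08 rad of square to the stop (x of strip in the frame of stage_stop between -0.0535 and -0.048 m and y of strip in the frame of stage_stop between -0.008 and 0.008 m and z of strip in the frame of stage_stop between -0.003 and 0.003 m and angle between the x axis of strip and the x axis of stage, either way round below 0.08 rad and angle between strip's own z axis and vertical below 0.05 rad and linear speed of strip below 0.01 m/s and contact force between strip and the fingers below 0.05 N); the robot touches nothing.
It fails at once if the strip is pressed on the slab with more than 60 N (contact force between strip and slab above 60 N).
It fails at once if the strip is pressed on the anvil or stop with more than 60 N (contact force between strip and stage above 60 N).
It fails at once if the strip falls off (height (world z) of strip below 0.035 m or angle between strip's own z axis and vertical above 0.6 rad).
It fails at once if a small piece on the slab is moved by more than 10 mm (distance of any of coupon, vblock, puck, gauge from where it was at the start of the episode above 0.01 m).
It also fails if it takes over 62 s, if anything falls off the work surface, if the arm or the gripper's body presses on something with over 40 N, if the wrist force passes 120 N, or if a joint passes its speed limit or range.

### The arm

A 6-joint arm with a two-finger parallel gripper is mounted at the origin on the work surface. World frame = base frame: x ahead of the robot, y to its left, z up, the work surface at z = 0. Lengths are in m, angles in rad, forces in N, time in s.
With the tool pointing down it reaches from about 0.375 to 0.975 m from the base axis. Payload 3.8 kg.
Tool frame: the origin (TCP) lies midway between the tips of the shut fingers; the grasp point (between the pads) lies 19 mm behind it; z points along the fingers, y is the line along which they close (so a half turn about z gives the same grasp; the last joint's range is limited). The gripper opens to 85 mm and grips with 20 to 120 N. Pads are 22 mm wide; open, the fingers measure 114 mm over their backs; the gripper's body (76 mm by 85 mm) begins 54 mm behind the grasp point. The pads swing forward as they close: fully open they stand 13 mm farther back than shut.
Start: joints at [1.187, 0.264, 1.604, -0, 1.274, -0.037], TCP at [0.229, 0.635, 0.231] pointing down, gripper open.
Joint ranges: [-2.63, 2.63], [-0.94, 2.18], [0.31, 2.57], [-1.31, 4.45], [0, 2.66], [-2.55, 2.55]. Speed limits (rad/s): [2.57, 2.57, 3.14, 3.14, 3.14, 3.14].

### API

Orientations are given as a rotation vector (axis times angle).
In Python, from workcell import read_state, vision, ticket gives the robot as it stands. The module is installed in compiled form; this text tells all that it offers.
- The arm moves only by the tool jog_arm, never from a script. Its arguments are lists of equal length, an entry for each row: "turn": the turn, a rotation vector about the tool's x, y, z in rad, a list of three; "delta_pos": the shift along the tool's x, y, z in m, a list of three; "gripper": the finger opening in m, from 0 to 0.0854. In form: {"turn": [[rx, ry, rz], ...], "delta_pos": [[dx, dy, dz], ...], "gripper": [gripper, ...]}. A call has 1 to 20 rows; each row shifts and turns the commanded pose from where the row before left it, along the tool's axes as they then stand; what a row does not reach is not made up. A row lasts 1/12 s, in which the tool goes at most 41.7 mm and 7.16 degrees, less where a joint would pass 70% of its speed; a pose out of reach is approached as far as the arm can. A call with a gripper value outside its range is refused whole. The fingers move at their own pace and stop on an object; "grip_force" is the grip in N (left out, the last holds). Time passes only in rows, so rows that do not move let the fingers close. It gives the time, the measured TCP pose, the force, the opening and the grip force at its end, in the units of the state.
- read_state(): the state, without advancing time (a new reading comes with each control period).
- vision.read_camera(name): name is "side" or "top"; returns the picture (384x512x3 uint8, red, green, blue); there is no depth.
- vision.calibration(name): a dict with "vfov" (degrees; the focal length in pixels is half the picture's height over the tangent of half this angle, whatever the lens; pixels are square), "cx", "cy" (the principal point, pixels), "dist" ([k1, k2, p1, p2, k3] as OpenCV has them; the pictures are not rectified), "R" (3x3) and "t" (3): a world point X has camera coordinates R X + t. Camera axes: x right, y down, z forward; pixel columns grow to the right and rows downward; lengths in m; the calibration is good to about 2 mm. A picture is of the moment at which its call begins. calibration takes no time and is no camera call.
- ticket.finish_job(): hands the job in; it is judged then, once.
The state is a dict: "time": time; "q": joint angles; "joint_vel": joint speeds; "joint_torque": joint torques, N m; "tool_pos": TCP position; "tcp_rot": TCP orientation; "wrist_force": force on the tool from outside, world axes, zero at the start; "torque": the same for the moment, N m; "width": opening from 0.0 (shut) to 1.0 (fully open); "grip_force": force on a finger pad.
Only numpy, scipy, OpenCV 4.12 (cv2) and the standard library are available. Lean on these libraries where they do the work, as an engineer would, in place of code of your own. Each camera call takes 0.05 s, during which the arm holds its last target. There are 200 camera calls.

## Working session

There is one attempt and no reset: what is moved stays moved. The work goes in short steps, Python scripts to look and compute and a tool call to move; the robot and the scene stay as the last step left them, time stands still between calls to the robot, and variables do not carry over. Pictures are saved under pics/ and viewed, at most 10 in all, crops included, and the job is handed in when it is done.

Besides the shell and the picture viewer there is one more tool, called after ">>>" by a JSON object that holds its "op" and its "data", one argument or row to a line. jog_arm: Moves the arm, as the interface text tells. Its arguments: {"type":"object","properties":{"turn":{"type":"array","items":{"type":"array","items":{"type":"number"}}},"delta_pos":{"type":"array","items":{"type":"array","items":{"type":"number"}}},"gripper":{"type":"array","items":{"type":"number"}},"grip_force":{"type":"number"}},"required":["turn","delta_pos","gripper"]}

```bash
mkdir -p pics; python3 - <<'E'
from workcell import read_state, vision
import cv2,numpy as np
for n in("top","side"):
    im=vision.read_camera(n); cv2.imwrite(f"pics/{n}0.png",im[:,:,::-1])
    c=vision.calibration(n); print(n,c)
print(read_state())
E
```

```text
top {'vfov': 47.55302663197189, 'cx': 256.2529937947912, 'cy': 194.33505416342285, 'dist': array([0.01756289, 0.        , 0.        , 0.        , 0.        ]), 'R': array([[ 0.0111888 , -0.99981045,  0.01593356],
       [-0.99687439, -0.01239937, -0.0780237 ],
       [ 0.07820647, -0.01501076, -0.99682417]]), 't': array([-0.02110646,  0.51029117,  1.09680771])}
side {'vfov': 46.0277332175553, 'cx': 251.3890212389729, 'cy': 187.28490937382676, 'dist': array([-0.03599841,  0.        ,  0.        ,  0.        ,  0.        ]), 'R': array([[-0.96989882, -0.24342506, -0.00636529],
       [-0.17487264,  0.71447435, -0.67745551],
       [ 0.16945748, -0.65595018, -0.73553621]]), 't': array([0.46996015, 0.14034573, 0.93884109])}
{'time': 0.1, 'q': array([ 1.18710472e+00,  2.64703657e-01,  1.60522601e+00,  1.76419496e-05,
        1.27370038e+00, -3.68801244e-02]), 'joint_vel': array([-8.70834899e-04, -3.05599684e-04, -2.23870756e-03, -7.79708240e-05,
        4.56574088e-04, -7.50616514e-04]), 'joint_torque': array([ 2.51612510e-04, -5.16708612e+01, -3.68590057e+01, -9.90874582e-05,
        6.36328026e-03, -1.24342716e-05]), 'tool_pos': array([0.2291719 , 0.63421094, 0.23007528]), 'tcp_rot': array([-0.54197566, -3.09403967,  0.00312386]), 'wrist_force': array([-0.86732886, -0.09113016,  1.18275151]), 'torque': array([ 0.01322731, -0.00028526, -0.03406888]), 'grip_force': 0.0, 'width': 1.003660997104273}
```

View pics/top0.png

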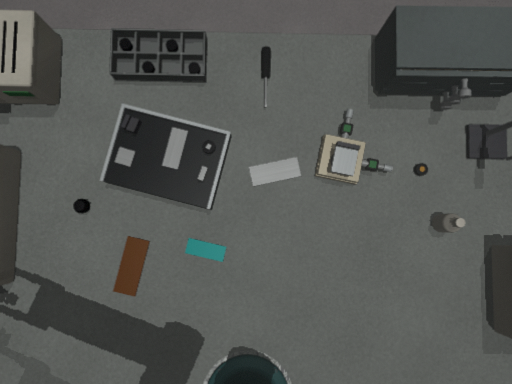

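View pics/side0.png

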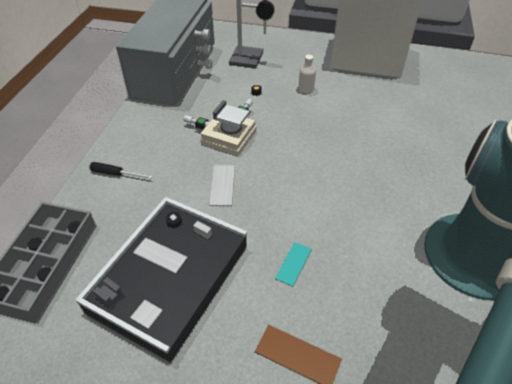

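The top view shows the slab on the left, with the strip on it at about (175,148). The coupon is at (124,157), V-block (132,125), puck (208,147) and gauge (202,173). The stage is at (342,160), and a longer pale strip on the bench at (275,171) is a decoy. The side view agrees: strip at (160,255), stage at (230,128).

```bash
cat > h.py <<'E'
import cv2,numpy as np
from workcell import read_state, vision
def cam(n):
    c=vision.calibration(n); f=192/np.tan(np.radians(c['vfov'])/2)
    return np.array([[f,0,c['cx']],[0,f,c['cy']],[0,0,1]]),c['dist'],c['R'],c['t']
def cast(n,px,z):
    K,d,R,t=cam(n); u=cv2.undistortPoints(np.float64(px).reshape(-1,1,2),K,d)[:,0]
    r=np.c_[u,np.ones(len(u))]@R; o=-R.T@t
    return (o+r*((z-o[2])/r[:,2])[:,None])[:,:2]
def proj(n,X):
    K,d,R,t=cam(n); return cv2.projectPoints(np.float64(X).reshape(-1,1,3),cv2.Rodrigues(R)[0],t,K,d)[0][:,0]
def rects(n,mask,z,amin=60):
    "components -> (pixel centre, area, world rect centre, size, long-axis angle)"
    out=[]
    m=cv2.resize(mask.astype(np.uint8)*255,None,fx=4,fy=4,interpolation=cv2.INTER_LINEAR)
    for c in cv2.findContours((m>127).astype(np.uint8),cv2.RETR_EXTERNAL,cv2.CHAIN_APPROX_NONE)[0]:
        if cv2.contourArea(c)<amin*16: continue
        p=(c[:,0]+.5)/4-.5; w=cast(n,p,z)
        (cx,cy),(a,b),_=r=cv2.minAreaRect(np.float32(w*1000)); bx=cv2.boxPoints(r)
        e=max((bx[1]-bx[0],bx[2]-bx[1]),key=np.linalg.norm); e=e if e[0]>0 else -e
        out.append((p.mean(0).round(1),cv2.contourArea(c)/16,np.round([cx,cy],1),np.round(sorted((a,b)),1),round(float(np.arctan2(e[1],e[0])),3)))
    return out
E
python3 - <<'E'
from h import *
for n,z in(("top",.053),("side",.053)):
    im=cv2.imread(f"pics/{n}0.png"); g=cv2.cvtColor(im,6); 
    x0,y0,x1,y1=(90,95,400,215) if n=="top" else (75,90,265,355)
    for th in (120,150):
        print(n,th)
        m=np.zeros(g.shape,bool); m[y0:y1,x0:x1]=g[y0:y1,x0:x1]>th
        for r in rects(n,m,z,40): print(*r)
    s=(2.5 if n=="top" else 2.2); cv2.imwrite(f"pics/{n}c.png",cv2.resize(im[y0:y1,x0:x1],None,fx=s,fy=s,interpolation=2))
E
```

```text
top 120
[202.2 173. ] 61.375 [559.8 120.5] [14.2 34.4] -0.336
[274.5 171. ] 948.3125 [567.2 -59.7] [ 51.5 126.4] -1.348
[124.6 156.3] 202.34375 [599.2 314.4] [37.4 39. ] -0.286
[343.2 156.8] 1603.875 [ 608.1 -236.1] [116.5 117.6] 1.378
[174.5 148. ] 568.125 [621.9 190.8] [39.5 99.8] -0.236
[169.1 141.4] 766.65625 [602.8 213.7] [203.3 284.4] 1.327
top 150
[276.3 171.5] 579.25 [566.4 -59.1] [ 45.8 120.1] -1.36
[347.6 163.7] 595.09375 [ 589.1 -239.8] [69.1 75.5] -0.197
[327.5 150.8] 227.53125 [ 612.2 -189.1] [ 32.1 101.2] -0.328
[208.  149.1] 190.65625 [615.9 104.2] [127.3 256.6] 0.458
side 120
[145.9 313.6] 500.15625 [598.1 312.4] [43.2 43.3] -0.28
[160.1 254.7] 916.46875 [621.6 188.9] [ 43.8 103.4] -0.233
[201.8 226.5] 102.46875 [562.7 104.2] [17.5 37.2] -0.332
[160.  244.8] 34264.3125 [717.3  34.4] [530.5 748.9] -1.339
side 150
[146.  313.5] 463.5 [598.3 312.4] [41.6 41.7] 1.289
[160.1 254.7] 860.65625 [621.6 189.1] [ 41.8 101.7] -0.234
[201.9 226.6] 84.6875 [562.9 104. ] [15.4 36.6] -0.332
[161.3 240.3] 32543.53125 [713.3  33.5] [522.3 748.9] -1.339
```

View pics/topc.png

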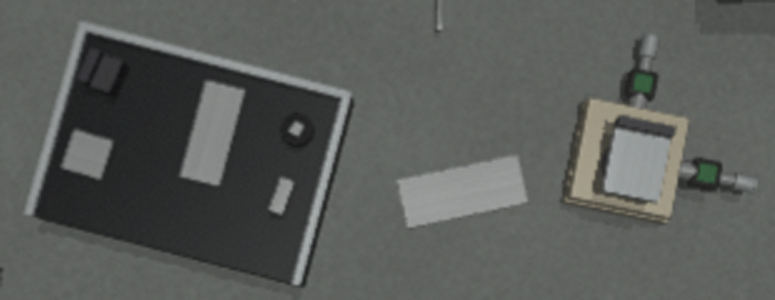

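View pics/sidec.png

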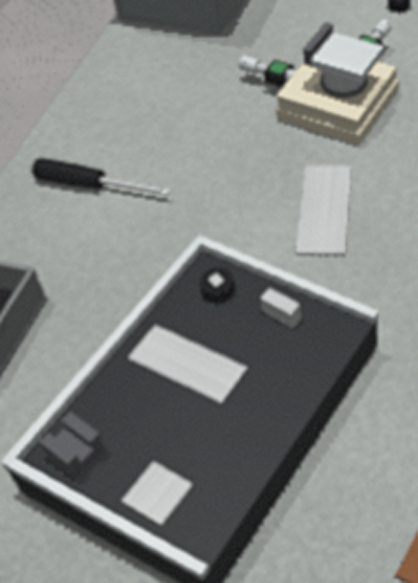

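The crops confirm it: the strip lies nearly square to the slab with a clear path to the open edge. The coupon and gauge sit on either side, and the stage's stop bar is at the far (+x) end of the anvil.

```bash
python3 - <<'E'
from h import *
im=cv2.imread("pics/top0.png"); g=cv2.cvtColor(im,6)
m=np.zeros(g.shape,bool); m[95:215,90:240]=g[95:215,90:240]>120
for r in rects("top",m,.06,600): print("slab",*r)
for n,(x0,y0,x1,y1) in(("top",(310,130,368,190)),("side",(198,98,262,156))):
    im=cv2.imread(f"pics/{n}0.png"); h=cv2.cvtColor(im,cv2.COLOR_BGR2HSV).astype(int)
    box=np.zeros(im.shape[:2],bool); box[y0:y1,x0:x1]=1
    for th in(120,140):
        for r in rects(n,box&(h[...,2]>th)&(h[...,1]<45),.085,60): print(n,th,"anvil",*r)
    k=box&(h[...,1]>50)&(h[...,2]>110)&(abs(h[...,0]-22)<12)
    for r in rects(n,k,.039,30): print(n,"base",*r)
E
```

```text
slab [169.1 141.4] 766.65625 [601.6 212.3] [202.  282.6] 1.327
top 120 anvil [343.3 156.7] 1618.8125 [ 602.6 -228.9] [113.  114.5] 1.378
top 140 anvil [341.5 155.5] 1138.21875 [ 597.7 -220.9] [99.4 99.5] -0.188
side 120 anvil [228.9 132.5] 3087.4375 [ 590.1 -184.8] [165.5 218.3] -1.335
side 140 anvil [230.6 132. ] 2922.875 [ 590.1 -184.8] [165.5 218.3] -1.335
```

```bash
python3 - <<'E'
from h import *
for n,pts in(("top",[(324,165),(328,145),(345,163),(350,158)]),("side",[(222,133),(208,132),(232,115),(225,118)])):
    im=cv2.imread(f"pics/{n}0.png"); h=cv2.cvtColor(im,cv2.COLOR_BGR2HSV)
    for p in pts: print(n,p,h[p[1],p[0]],im[p[1],p[0]])
for n,(x0,y0,x1,y1) in(("top",(316,130,366,190)),("side",(202,98,262,153))):
    im=cv2.imread(f"pics/{n}0.png").astype(int); d=im[...,2]-im[...,0]; v=im.max(2)
    box=np.zeros(d.shape,bool); box[y0:y1,x0:x1]=1
    for th in(130,150,170):
        for r in rects(n,box&(v>th)&(d<12),.085,80): print(n,th,"anvil",*r)
    for r in rects(n,box&(d>12),.039,30): print(n,"base",*r)
E
```

```text
top (324, 165) [ 22  41 162] [136 155 162]
top (328, 145) [ 22  41 157] [132 150 157]
top (345, 163) [ 90   6 157] [157 157 153]
top (350, 158) [ 90   8 156] [156 156 151]
side (222, 133) [ 21  41 163] [137 155 163]
side (208, 132) [ 25  34 223] [193 218 223]
side (232, 115) [ 90   5 216] [216 216 212]
side (225, 118) [ 96   6 225] [225 224 220]
top 130 anvil [344.6 160.7] 555.78125 [ 590.5 -228.1] [57.  63.3] -0.186
top 150 anvil [344.6 160.8] 513.5625 [ 590.5 -228.2] [55.8 62.7] -0.196
top base [338.9 158.5] 1765.34375 [ 603.2 -227. ] [111.6 112.3] 1.371
side 130 anvil [236.7 117.4] 1512.46875 [ 586.2 -191. ] [155.1 208.1] -1.335
side 150 anvil [237.4 116.3] 1345.875 [ 586.2 -191. ] [155.1 208.1] -1.335
side 170 anvil [239.7 107. ] 506.0625 [ 584.7 -257. ] [ 70.9 117.2] 1.325
side base [229.  134.5] 1111.5625 [ 599.7 -213.3] [126.3 143.6] 1.376
```

>>> {"op": "jog_arm", "data": {
  "turn": [
    [0,0,-0.112],
    [0,0,0],
    [0,0,0],
    [0,0,0],
    [0,0,0],
    [0,0,0],
    [0,0,0],
    [0,0,0],
    [0,0,0],
    [0,0,0],
    [0,0,0],
    [0,0,0],
    [0,0,0],
    [0,0,0],
    [0,0,0],
    [0,0,0],
    [0,0,0],
    [0,0,0],
    [0,0,0],
    [0,0,0]
  ],
  "delta_pos": [
    [0,0,0],
    [-0.014,-0.01,0],
    [-0.026,-0.018,0.003],
    [-0.029,-0.019,0.005],
    [-0.029,-0.019,0.005],
    [-0.029,-0.019,0.005],
    [-0.029,-0.019,0.005],
    [-0.029,-0.019,0.005],
    [-0.029,-0.019,0.005],
    [-0.029,-0.019,0.005],
    [-0.029,-0.019,0.005],
    [-0.029,-0.019,0.005],
    [-0.029,-0.019,0.005],
    [-0.029,-0.019,0.005],
    [-0.029,-0.019,0.005],
    [-0.029,-0.02,0.005],
    [-0.029,-0.02,0.005],
    [-0.026,-0.019,0.005],
    [0,0,0.005],
    [0,0,0]
  ],
  "gripper": [0,0,0,0,0,0,0,0,0,0,0,0,0,0,0,0,0,0,0,0]
}}

```text
time: 1.77
tool_pos: [0.615, 0.2159, 0.1464]
tcp_rot: [-0.375, -3.116, 0.002]
wrist_force: [-1.3, 0.5, -0.2]
width: 0.0
grip_force: 0.0
```

>>> {"op": "jog_arm", "data": {
  "turn": [
    [0,0,0],
    [0,0,0],
    [0,0,0],
    [0,0,0],
    [0,0,0],
    [0,0,0],
    [0,0,0],
    [0,0,0],
    [0,0,0]
  ],
  "delta_pos": [
    [-0.012,-0.011,0.01],
    [-0.016,-0.0125,0.015],
    [0,0,0.015],
    [0,0,0.015],
    [0,0,0.012],
    [0,0,0.01],
    [0,0,0.006],
    [0,0,0],
    [0,0,0]
  ],
  "gripper": [0,0,0,0,0,0,0,0,0]
}}

```text
time: 2.52
tool_pos: [0.6367, 0.1896, 0.0652]
tcp_rot: [-0.367, -3.12, 0.0]
wrist_force: [-0.1, 0.6, -0.1]
width: -0.003
grip_force: 0.0
```

>>> {"op": "jog_arm", "data": {
  "turn": [
    [0,0,0],
    [0,0,0],
    [0,0,0],
    [0,0,0],
    [0,0,0],
    [0,0,0]
  ],
  "delta_pos": [
    [0,0,0.003],
    [0,0,0.003],
    [0,0,0.002],
    [0,0,0.001],
    [0,0,0.0],
    [0,0,0]
  ],
  "gripper": [0,0,0,0,0,0]
}}

```text
time: 3.02
tool_pos: [0.637, 0.1893, 0.0563]
tcp_rot: [0.368, 3.12, 0.0]
wrist_force: [-0.1, 0.0, 0.6]
width: -0.001
grip_force: 0.0
```

>>> {"op": "jog_arm", "data": {
  "turn": [
    [0,0,0],
    [0,0,0],
    [0,0,0],
    [0,0,0]
  ],
  "delta_pos": [
    [0,0,0.001],
    [0,0,0.001],
    [0,0,0.001],
    [0,0,0]
  ],
  "gripper": [0,0,0,0]
}}

```text
time: 3.35
tool_pos: [0.637, 0.1893, 0.0532]
tcp_rot: [0.368, 3.12, 0.0]
wrist_force: [0.8, 0.5, -0.4]
width: 0.001
grip_force: 0.0
```

>>> {"op": "jog_arm", "data": {
  "turn": [
    [0,0,0],
    [0,0,0]
  ],
  "delta_pos": [
    [0,0,0.0008],
    [0,0,0]
  ],
  "gripper": [0,0]
}}

```text
time: 3.52
tool_pos: [0.6372, 0.1893, 0.0531]
tcp_rot: [0.368, 3.12, 0.0]
wrist_force: [-2.2, -1.6, 3.4]
width: -0.004
grip_force: 1.8
```

>>> {"op": "jog_arm", "data": {
  "turn": [
    [0,0,0],
    [0,0,0]
  ],
  "delta_pos": [
    [0,0,0.001],
    [0,0,0]
  ],
  "gripper": [0,0]
}}

```text
time: 3.68
tool_pos: [0.6376, 0.1894, 0.0531]
tcp_rot: [0.368, 3.119, 0.001]
wrist_force: [-2.7, -1.0, 7.6]
width: -0.001
grip_force: 3.8
```

>>> {"op": "jog_arm", "data": {
  "turn": [
    [0,0,0],
    [0,0,0],
    [0,0,0],
    [0,0,0],
    [0,0,0],
    [0,0,0],
    [0,0,0],
    [0,0,0]
  ],
  "delta_pos": [
    [0,0,0.0008],
    [0.001,0,0],
    [0.003,0,0],
    [0.004,0,0],
    [0.005,0,0],
    [0.005,0,0],
    [0.002,0,0],
    [0,0,0]
  ],
  "gripper": [0,0,0,0,0,0,0,0]
}}

```text
time: 4.35
tool_pos: [0.6196, 0.1946, 0.0531]
tcp_rot: [0.367, 3.115, 0.003]
wrist_force: [-0.4, 0.1, 6.8]
width: 0.002
grip_force: 3.7
```

```bash
cat > strip.py <<'E'
from h import *
import sys
tag=sys.argv[1]; O=np.array([601.6,212.3]); a=-.244
Ri=np.array([[np.cos(a),np.sin(a)],[-np.sin(a),np.cos(a)]])
for n,(x0,y0,x1,y1) in(("top",(140,110,196,225)),("side",(110,215,240,320))):
    im=vision.read_camera(n); cv2.imwrite(f"pics/{n}{tag}.png",im[:,:,::-1]); g=im.max(2).astype(int)
    m=np.zeros(g.shape,bool); m[y0:y1,x0:x1]=(g>125)[y0:y1,x0:x1]
    for r in rects(n,m,.053,80): print(n,*r,"slab",(Ri@(r[2]-O)).round(1))
E
python3 strip.py 1
```

```text
side [221.9 311.1] 590.59375 [473.2 273.2] [38.4 69.6] 0.244 slab [-139.3   28.1]
side [145.8 311.5] 413.75 [598.1 312.2] [43.4 44.2] -0.267 slab [-27.5  96.1]
side [178.5 262.9] 414.40625 [582.  199.4] [43.7 58.6] -0.231 slab [-15.9 -17.3]
side [201.9 226.7] 121.0625 [562.8 104.2] [19.3 40.1] -0.339 slab [ -11.5 -114.3]
side [221.4 220.1] 396.28125 [533.8  88.6] [46.4 90.8] 0.241 slab [ -35.9 -136.4]
side [118.  237.7] 824.84375 [711.7 169.4] [ 47.9 130.9] -1.116 slab [117.2 -15. ]
```

>>> {"op": "jog_arm", "data": {
  "turn": [
    [0,0,0],
    [0,0,0],
    [0,0,0],
    [0,0,0],
    [0,0,0],
    [0,0,0],
    [0,0,0],
    [0,0,0],
    [0,0,0],
    [0,0,0],
    [0,0,0],
    [0,0,0]
  ],
  "delta_pos": [
    [0.002,0,0.0004],
    [0.004,0,0],
    [0.005,0,0],
    [0.005,0,0],
    [0.005,0,0],
    [0.005,0,0],
    [0.005,0,0],
    [0.005,0,0],
    [0.005,0,0],
    [0.004,0,0],
    [0,0,0],
    [0,0,0]
  ],
  "gripper": [0,0,0,0,0,0,0,0,0,0,0,0]
}}

```text
time: 5.45
tool_pos: [0.5762, 0.2053, 0.053]
tcp_rot: [0.367, 3.115, 0.004]
wrist_force: [-0.4, 0.5, 9.6]
width: -0.0
grip_force: 4.7
```

```bash
python3 strip.py 2
```

```text
top [180.2 119.5] 115.78125 [694. 179.] [12.2 81.9] 1.326 slab [ 97.7 -10. ]
side [220.8 316.2] 242.25 [470.3 284.6] [14.8 69.6] 0.244 slab [-144.9   38.4]
side [145.8 311.9] 401.90625 [598.2 312.3] [43.1 44.3] -0.263 slab [-27.5  96.2]
side [197.6 272.4] 424.09375 [539.  210.3] [44.  58.8] -0.232 slab [-60.3 -17.1]
side [202.5 226.8] 112.375 [561.9 104.5] [19.1 38.5] -0.352 slab [ -12.5 -114.2]
side [221.4 220.1] 396.28125 [533.8  88.6] [46.4 90.8] 0.241 slab [ -35.9 -136.4]
side [122.7 234.9] 1136.96875 [699.4 163.4] [ 75.3 130.9] -1.116 slab [106.7 -23.8]
```

>>> {"op": "jog_arm", "data": {
  "turn": [
    [0,0,0],
    [0,0,0],
    [0,0,0],
    [0,0,0],
    [0,0,0],
    [0,0,0],
    [0,0,0],
    [0,0,0],
    [0,0,0],
    [0,0,0],
    [0,0,0],
    [0,0,0],
    [0,0,0],
    [0,0,0]
  ],
  "delta_pos": [
    [0.002,0,0],
    [0.004,0,0],
    [0.005,0,0],
    [0.005,0,0],
    [0.005,0,0],
    [0.005,0,0],
    [0.005,0,0],
    [0.005,0,0],
    [0.004,0,0],
    [0.003,0,0],
    [0.002,0,0],
    [0,0,0],
    [0,0,0],
    [0,0,0]
  ],
  "gripper": [0,0,0,0,0,0,0,0,0,0,0,0,0,0]
}}

```text
time: 6.72
tool_pos: [0.5329, 0.2158, 0.053]
tcp_rot: [0.367, 3.114, 0.004]
wrist_force: [0.7, -0.5, 9.8]
width: 0.001
grip_force: 4.7
```

```bash
python3 strip.py 3
```

```text
top [168.1 116.6] 194.375 [701.3 209.7] [ 11.9 144.9] 1.338 slab [97.4 21.6]
side [216.1 310.3] 126.84375 [479.8 275.1] [19.  40.4] 0.245 slab [-133.4   31.5]
side [145.5 311.7] 403.84375 [598.1 312.2] [43.4 44.2] -0.267 slab [-27.5  96.1]
side [217.7 282.4] 428.125 [494.7 221.1] [44.  56.7] -0.227 slab [-105.9  -17.3]
side [227.8 221.5] 337.71875 [517.4  84.6] [46.4 57.1] 0.241 slab [ -50.9 -144.3]
side [188.4 224.3] 132.6875 [593.3 102.1] [39.  95.7] 0.3 slab [  18.6 -108.9]
side [124.7 233.9] 1189.46875 [691.1 160.6] [ 92.7 133.2] -1.117 slab [ 99.3 -28.5]
```

>>> {"op": "jog_arm", "data": {
  "turn": [
    [0,0,0],
    [0,0,0],
    [0,0,0],
    [0,0,0],
    [0,0,0],
    [0,0,0],
    [0,0,0],
    [0,0,0],
    [0,0,0],
    [0,0,0],
    [0,0,0]
  ],
  "delta_pos": [
    [0,0,-0.003],
    [0,0,-0.01],
    [0,0,-0.02],
    [0,0,-0.02],
    [0.008,0,0],
    [0.014,-0.001,0],
    [0.014,-0.001,0],
    [0.01,-0.001,0],
    [0.004,-0.0005,0],
    [0,0,0],
    [0,0,0]
  ],
  "gripper": [0,0,0,0,0.08,0.08,0.08,0.08,0.08,0.08,0.08]
}}

```text
time: 7.73
tool_pos: [0.4798, 0.2231, 0.1028]
tcp_rot: [-0.367, -3.12, 0.001]
wrist_force: [0.0, -0.1, -0.4]
width: 0.936
grip_force: 0.0
```

```bash
python3 strip.py 4
```

```text
top [168.1 116.6] 188.375 [701.2 209.7] [ 11.5 145. ] 1.332 slab [97.3 21.5]
side [145.9 311.5] 415.6875 [598.1 312.2] [43.4 44.2] -0.267 slab [-27.5  96.1]
side [228.6 294.9] 646.125 [472.1 242.7] [51.  98.1] -1.307 slab [-133.    -1.8]
side [236.7 269.3] 90.5625 [469.7 185.7] [16.6 46.1] -1.307 slab [-121.6  -57.7]
side [186.8 270.5] 138.8125 [561.8 211. ] [23.6 49. ] -1.186 slab [-38.3 -10.9]
side [216.  216.7] 86.75 [542.3  73.4] [12.7 68.8] 0.241 slab [ -24.  -149.1]
side [124.9 233.5] 1184.625 [691.6 159.6] [ 92.7 130.9] -1.116 slab [100.1 -29.4]
```

View pics/side4.png

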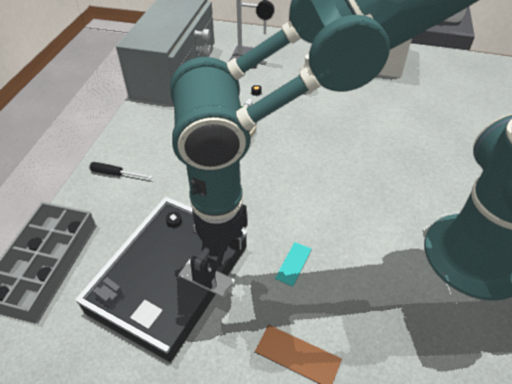

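The side view shows the open gripper above the overhanging strip end at about (215,278). The coupon and V-block have not moved. Next I descend and grip.

>>> {"op": "jog_arm", "data": {
  "turn": [
    [0,0,0],
    [0,0,0],
    [0,0,0],
    [0,0,0],
    [0,0,0],
    [0,0,0],
    [0,0,0],
    [0,0,0]
  ],
  "delta_pos": [
    [-0.002,0.0015,0.008],
    [0,0,0.014],
    [0,0,0.015],
    [0,0,0.015],
    [0,0,0.012],
    [0,0,0.008],
    [0,0,0],
    [0,0,0]
  ],
  "gripper": [0.08,0.08,0.08,0.08,0.08,0.08,0.08,0.08]
}}

```text
time: 8.5
tool_pos: [0.4827, 0.2239, 0.0307]
tcp_rot: [-0.368, -3.119, 0.001]
wrist_force: [0.4, -0.3, -0.0]
width: 0.937
grip_force: 0.0
```

>>> {"op": "jog_arm", "data": {
  "turn": [
    [0,0,0],
    [0,0,0],
    [0,0,0],
    [0,0,0],
    [0,0,0],
    [0,0,0],
    [0,0,0],
    [0,0,0],
    [0,0,0],
    [0,0,0],
    [0,0,0],
    [0,0,0]
  ],
  "delta_pos": [
    [0,0,0],
    [0,0,0],
    [0,0,0],
    [0,0,0],
    [0,0,0],
    [0,0,0],
    [0,0,0],
    [0,0,0],
    [0,0,0],
    [0,0,0],
    [0,0,0],
    [0,0,0]
  ],
  "gripper": [0.07,0.062,0.056,0.05,0.046,0.043,0.041,0.039,0.037,0.035,0.035,0.035],
  "grip_force": 40
}}

```text
time: 9.5
tool_pos: [0.4829, 0.2241, 0.0315]
tcp_rot: [0.368, 3.12, 0.0]
wrist_force: [-1.2, 0.3, 3.1]
width: 0.453
grip_force: 39.8
```

>>> {"op": "jog_arm", "data": {
  "turn": [
    [0,0,0],
    [0,0,0],
    [0,0,0],
    [0,0,0],
    [0,0,0],
    [0,0,0],
    [0,0,0],
    [0,0,0]
  ],
  "delta_pos": [
    [0,0,0],
    [0,0,0],
    [0,0,-0.001],
    [0,0,-0.002],
    [0,0,-0.003],
    [0,0,-0.003],
    [0,0,-0.003],
    [0,0,0]
  ],
  "gripper": [0.03,0.03,0.03,0.03,0.03,0.03,0.03,0.03],
  "grip_force": 80
}}

```text
time: 10.17
tool_pos: [0.4833, 0.2243, 0.0439]
tcp_rot: [0.368, 3.119, 0.001]
wrist_force: [0.3, -0.3, -0.7]
width: 0.436
grip_force: 80.0
```

```bash
python3 - <<'E'
from h import *
im=vision.read_camera("side")[:,:,::-1]; cv2.imwrite("pics/s5.png",cv2.resize(im[210:330,120:280],None,fx=4,fy=4,interpolation=2))
E
```

```text
(no output)
```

View pics/s5.png

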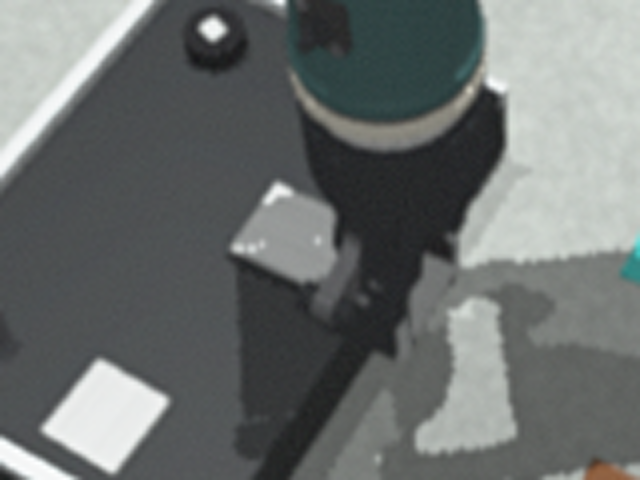

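The close-up shows the strip gripped by its overhanging end and clear of the slab, with its shadow below. Coupon and puck are undisturbed. I'll raise it and carry it across.

>>> {"op": "jog_arm", "data": {
  "turn": [
    [0,0,0],
    [0,0,0],
    [0,0,0],
    [0,0,0],
    [0,0,0],
    [0,0,0],
    [0,0,-0.045],
    [0,0,0],
    [0,0,0],
    [0,0,0]
  ],
  "delta_pos": [
    [0,0,-0.005],
    [0,0,-0.01],
    [0,0,-0.015],
    [0,0,-0.015],
    [0,0,-0.015],
    [0,0,-0.01],
    [0,0,-0.005],
    [0,0,0],
    [0,0,0],
    [0,0,0]
  ],
  "gripper": [0.03,0.03,0.03,0.03,0.03,0.03,0.03,0.03,0.03,0.03]
}}

```text
time: 11.05
tool_pos: [0.4824, 0.2239, 0.1179]
tcp_rot: [-0.299, -3.127, 0.001]
wrist_force: [0.6, -0.0, -1.4]
width: 0.435
grip_force: 80.1
```

>>> {"op": "jog_arm", "data": {
  "turn": [
    [0,0,0],
    [0,0,0],
    [0,0,0],
    [0,0,0],
    [0,0,0],
    [0,0,0],
    [0,0,0],
    [0,0,0],
    [0,0,0],
    [0,0,0],
    [0,0,0],
    [0,0,0],
    [0,0,0],
    [0,0,0],
    [0,0,0],
    [0,0,0],
    [0,0,0],
    [0,0,0],
    [0,0,0],
    [0,0,0]
  ],
  "delta_pos": [
    [-0.001,-0.005,0],
    [-0.004,-0.012,0],
    [-0.006,-0.02,0],
    [-0.008,-0.026,0],
    [-0.008,-0.026,0],
    [-0.008,-0.026,0],
    [-0.008,-0.026,0],
    [-0.008,-0.026,0],
    [-0.008,-0.026,0],
    [-0.008,-0.026,0],
    [-0.008,-0.026,0],
    [-0.008,-0.026,0],
    [-0.008,-0.026,0],
    [-0.008,-0.026,0],
    [-0.008,-0.026,0],
    [-0.006,-0.022,0],
    [-0.005,-0.016,0],
    [-0.003,-0.01,0],
    [-0.001,-0.005,0],
    [0,0,0]
  ],
  "gripper": [0.03,0.03,0.03,0.03,0.03,0.03,0.03,0.03,0.03,0.03,0.03,0.03,0.03,0.03,0.03,0.03,0.03,0.03,0.03,0.03]
}}

```text
time: 12.72
tool_pos: [0.5262, -0.1947, 0.1179]
tcp_rot: [-0.3, -3.126, -0.0]
wrist_force: [0.1, 0.3, -1.0]
width: 0.435
grip_force: 80.2
```

```bash
cat > look.py <<'E'
from h import *
import sys
tag=sys.argv[1]; s=read_state(); p=s['tool_pos']; print(s['time'],p.round(4),s['tcp_rot'].round(3))
a,b=-.195,np.array([.5905,-.2281]); Ri=np.array([[np.cos(a),np.sin(a)],[-np.sin(a),np.cos(a)]]); print("TCP in stage mm",(Ri@(p[:2]-b)*1000).round(1))
I=[]
for n,(x0,y0) in(("top",(300,120)),("side",(190,75))):
    im=vision.read_camera(n)[:,:,::-1]; cv2.imwrite(f"pics/{n}{tag}.png",im)
    I.append(cv2.resize(im[y0:y0+90,x0:x0+90],None,fx=4.4,fy=4.4,interpolation=2))
cv2.imwrite(f"pics/l{tag}.png",np.hstack(I))
E
python3 look.py 6
```

```text
12.7167 [ 0.5262 -0.1947  0.1179] [-0.3   -3.126 -0.   ]
TCP in stage mm [-69.5  20.3]
```

View pics/l6.png

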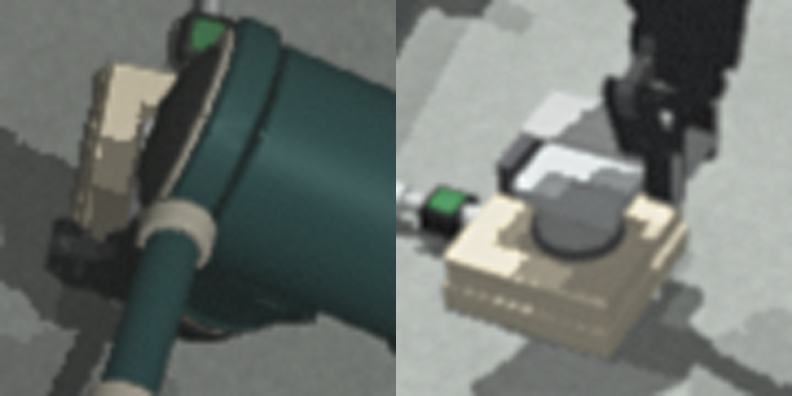

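The strip is held level above the stage and offset about 20 mm to the side. I'll centre it over the anvil and come down to just above it.

>>> {"op": "jog_arm", "data": {
  "turn": [
    [0,0,0],
    [0,0,0],
    [0,0,0],
    [0,0,0],
    [0,0,0],
    [0,0,0],
    [0,0,0],
    [0,0,0],
    [0,0,0],
    [0,0,0],
    [0,0,0]
  ],
  "delta_pos": [
    [-0.001,-0.004,0],
    [-0.002,-0.008,0],
    [-0.001,-0.006,0],
    [0,-0.002,0.004],
    [0,0,0.008],
    [0,0,0.01],
    [0,0,0.01],
    [0,0,0.009],
    [0,0,0.006],
    [0,0,0],
    [0,0,0]
  ],
  "gripper": [0.03,0.03,0.03,0.03,0.03,0.03,0.03,0.03,0.03,0.03,0.03]
}}

```text
time: 13.73
tool_pos: [0.5264, -0.2137, 0.0704]
tcp_rot: [-0.297, -3.126, -0.001]
wrist_force: [0.1, 0.5, -1.5]
width: 0.432
grip_force: 80.2
```

```bash
python3 look.py 7; python3 - <<'E'
from h import *
im=cv2.imread("pics/side7.png"); cv2.imwrite("pics/l7b.png",cv2.resize(im[85:165,185:275],None,fx=7,fy=7,interpolation=2))
E
```

```text
13.7333 [ 0.5264 -0.2137  0.0704] [-2.970e-01 -3.126e+00 -1.000e-03]
TCP in stage mm [-65.7   1.7]
```

View pics/l7b.png

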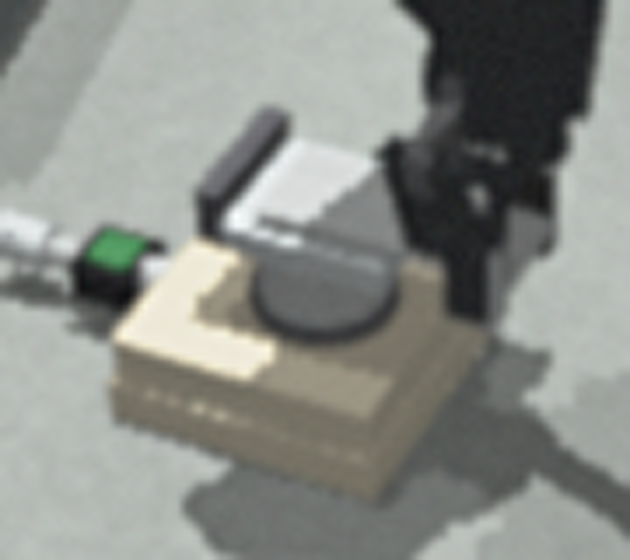

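The side crop shows the strip hovering just over the anvil, its far end short of the stop bar at about (240,160). I'll lower until it touches.

>>> {"op": "jog_arm", "data": {
  "turn": [
    [0,0,0],
    [0,0,0],
    [0,0,0],
    [0,0,0]
  ],
  "delta_pos": [
    [0,-0.0015,0.001],
    [0,0,0.001],
    [0,0,0.001],
    [0,0,0]
  ],
  "gripper": [0.03,0.03,0.03,0.03]
}}

```text
time: 14.17
tool_pos: [0.5267, -0.2156, 0.0683]
tcp_rot: [0.298, 3.127, -0.0]
wrist_force: [-0.0, -0.3, -0.8]
width: 0.44
grip_force: 80.2
```

>>> {"op": "jog_arm", "data": {
  "turn": [
    [0,0,0],
    [0,0,0]
  ],
  "delta_pos": [
    [0,0,0.0007],
    [0,0,0]
  ],
  "gripper": [0.03,0.03]
}}

```text
time: 14.33
tool_pos: [0.5267, -0.2156, 0.0676]
tcp_rot: [0.298, 3.127, -0.0]
wrist_force: [0.3, -0.3, -1.6]
width: 0.432
grip_force: 80.2
```

>>> {"op": "jog_arm", "data": {
  "turn": [
    [0,0,0],
    [0,0,0]
  ],
  "delta_pos": [
    [0,0,0.0007],
    [0,0,0]
  ],
  "gripper": [0.03,0.03]
}}

```text
time: 14.5
tool_pos: [0.5268, -0.2157, 0.067]
tcp_rot: [0.298, 3.127, -0.0]
wrist_force: [-0.4, 0.5, -0.3]
width: 0.434
grip_force: 80.2
```

>>> {"op": "jog_arm", "data": {
  "turn": [
    [0,0,0],
    [0,0,0]
  ],
  "delta_pos": [
    [0,0,0.0006],
    [0,0,0]
  ],
  "gripper": [0.03,0.03]
}}

```text
time: 14.67
tool_pos: [0.5269, -0.2156, 0.0666]
tcp_rot: [0.298, 3.127, -0.0]
wrist_force: [-0.7, 0.2, 2.3]
width: 0.439
grip_force: 80.4
```

>>> {"op": "jog_arm", "data": {
  "turn": [
    [0,0,0],
    [0,0,0]
  ],
  "delta_pos": [
    [0,0,0.0006],
    [0,0,0]
  ],
  "gripper": [0.03,0.03]
}}

```text
time: 14.83
tool_pos: [0.5269, -0.2157, 0.0661]
tcp_rot: [0.298, 3.127, -0.0]
wrist_force: [-1.6, 0.8, 3.7]
width: 0.438
grip_force: 80.5
```

>>> {"op": "jog_arm", "data": {
  "turn": [
    [0,0,0],
    [0,0,0],
    [0,0,0],
    [0,0,0],
    [0,0,0],
    [0,0,0]
  ],
  "delta_pos": [
    [0,0,-0.0006],
    [-0.002,0,0],
    [-0.002,0,0],
    [-0.002,0,0],
    [-0.002,0,0],
    [0,0,0]
  ],
  "gripper": [0.03,0.03,0.03,0.03,0.03,0.03]
}}

```text
time: 15.33
tool_pos: [0.5353, -0.2173, 0.0665]
tcp_rot: [0.298, 3.127, -0.0]
wrist_force: [-0.1, -0.2, 3.2]
width: 0.436
grip_force: 80.5
```

>>> {"op": "jog_arm", "data": {
  "turn": [
    [0,0,0],
    [0,0,0],
    [0,0,0]
  ],
  "delta_pos": [
    [-0.001,0,0],
    [-0.001,0,0],
    [0,0,0]
  ],
  "gripper": [0.03,0.03,0.03]
}}

```text
time: 15.58
tool_pos: [0.5367, -0.2175, 0.0664]
tcp_rot: [0.298, 3.127, -0.0]
wrist_force: [-1.3, 1.5, 4.0]
width: 0.438
grip_force: 80.6
```

>>> {"op": "jog_arm", "data": {
  "turn": [
    [0,0,0],
    [0,0,0]
  ],
  "delta_pos": [
    [-0.001,0,0],
    [0,0,0]
  ],
  "gripper": [0.03,0.03]
}}

```text
time: 15.75
tool_pos: [0.5376, -0.2177, 0.0664]
tcp_rot: [0.298, 3.127, -0.0]
wrist_force: [-1.2, 0.2, 5.1]
width: 0.436
grip_force: 80.6
```

>>> {"op": "jog_arm", "data": {
  "turn": [
    [0,0,0],
    [0,0,0]
  ],
  "delta_pos": [
    [-0.001,0,-0.0003],
    [0,0,0]
  ],
  "gripper": [0.03,0.03]
}}

```text
time: 15.92
tool_pos: [0.5385, -0.2178, 0.0666]
tcp_rot: [-0.298, -3.127, -0.0]
wrist_force: [-2.3, 0.3, 4.7]
width: 0.44
grip_force: 80.6
```

>>> {"op": "jog_arm", "data": {
  "turn": [
    [0,0,0],
    [0,0,0]
  ],
  "delta_pos": [
    [-0.001,0,0],
    [0,0,0]
  ],
  "gripper": [0.03,0.03]
}}

```text
time: 16.08
tool_pos: [0.5385, -0.2178, 0.0664]
tcp_rot: [-0.297, -3.125, -0.001]
wrist_force: [-5.5, 0.3, 5.5]
width: 0.434
grip_force: 80.7
```

>>> {"op": "jog_arm", "data": {
  "turn": [
    [0,0,0],
    [0,0,0]
  ],
  "delta_pos": [
    [-0.001,0,0],
    [0,0,0]
  ],
  "gripper": [0.03,0.03]
}}

```text
time: 16.25
tool_pos: [0.5385, -0.2178, 0.0663]
tcp_rot: [-0.297, -3.123, -0.001]
wrist_force: [-7.3, 1.4, 7.7]
width: 0.44
grip_force: 80.9
```

The push force climbs at the stop, so the strip is flush. I'll ease off a little and release slowly.

>>> {"op": "jog_arm", "data": {
  "turn": [
    [0,0,0],
    [0,0,0],
    [0,0,0],
    [0,0,0],
    [0,0,0],
    [0,0,0],
    [0,0,0],
    [0,0,0],
    [0,0,0],
    [0,0,0]
  ],
  "delta_pos": [
    [0.001,0,0],
    [0,0,0],
    [0,0,0],
    [0,0,0],
    [0,0,0],
    [0,0,0],
    [0,0,0],
    [0,0,0],
    [0,0,0],
    [0,0,0]
  ],
  "gripper": [0.03,0.03,0.042,0.044,0.047,0.052,0.06,0.07,0.07,0.07],
  "grip_force": 20
}}

```text
time: 17.08
tool_pos: [0.5395, -0.218, 0.0666]
tcp_rot: [0.298, 3.127, -0.0]
wrist_force: [-0.3, 0.5, -0.3]
width: 0.82
grip_force: 0.0
```

>>> {"op": "jog_arm", "data": {
  "turn": [
    [0,0,0],
    [0,0,0],
    [0,0,0],
    [0,0,0],
    [0,0,0],
    [0,0,0],
    [0,0,0],
    [0,0,0],
    [0,0,0],
    [0,0,0],
    [0,0,0],
    [0,0,0]
  ],
  "delta_pos": [
    [0,0,-0.004],
    [0,0,-0.01],
    [0,0,-0.015],
    [0,0,-0.02],
    [0.01,0,-0.02],
    [0.02,0,-0.02],
    [0.025,0.01,-0.01],
    [0.025,0.025,0],
    [0.02,0.03,0],
    [0,0.03,0],
    [0,0.03,0],
    [0,0.02,0]
  ],
  "gripper": [0.08,0.08,0.08,0.08,0.08,0.08,0.08,0.08,0.08,0.08,0.08,0.08]
}}

```text
time: 18.08
tool_pos: [0.4687, -0.0548, 0.1671]
tcp_rot: [0.297, 3.125, 0.001]
wrist_force: [0.3, -0.4, -0.0]
width: 0.936
grip_force: 0.0
```

```bash
python3 look.py 8; python3 - <<'E'
from h import *
for n,(x0,y0,x1,y1) in(("top",(316,130,370,205)),("side",(202,90,285,160))):
    im=cv2.imread(f"pics/{n}8.png").astype(int); d=im[...,2]-im[...,0]; v=im.max(2)
    box=np.zeros(d.shape,bool); box[y0:y1,x0:x1]=1
    for th in(130,150,180):
        for r in rects(n,box&(v>th)&(d<12),.088,80): print(n,th,*r)
E
```

```text
18.0833 [ 0.4687 -0.0548  0.1671] [2.970e-01 3.125e+00 1.000e-03]
TCP in stage mm [-153.1  146.4]
top 130 [343.6 166. ] 763.4375 [ 572.7 -223.9] [ 56.7 100.4] -0.19
top 150 [343.6 165.5] 734.1875 [ 573.1 -224.2] [56.3 99.5] -0.19
side 130 [253.2 144.1] 1300.25 [ 543.4 -172.6] [197.4 204.5] -1.332
side 130 [223.4 107.3] 1379.375 [ 611.5 -251.2] [132.  148.1] -1.286
side 150 [253.2 144.4] 1235.40625 [ 543.4 -172.6] [197.4 204.5] -1.332
side 150 [226.6 106.8] 1276.0625 [ 610.7 -253.7] [129.8 148.5] -1.249
side 180 [251.1 145.9] 1104.625 [ 542.4 -168.5] [196.2 196.8] 0.239
side 180 [224.5 105.8] 1112.34375 [ 612.1 -255.1] [127.9 145. ] -1.249
```

View pics/l8.png

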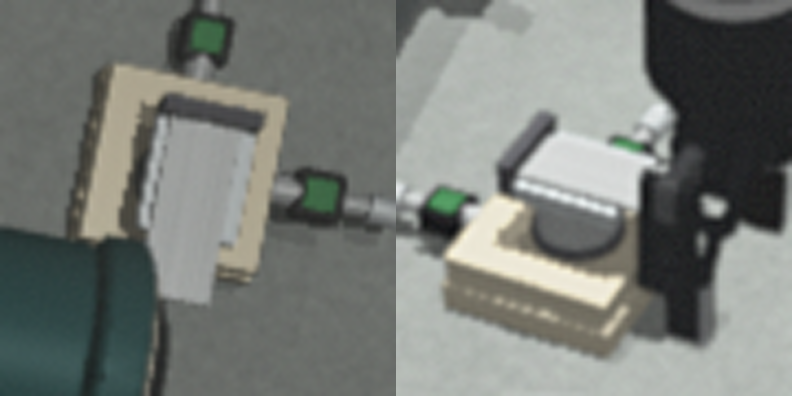

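The strip lies on the anvil with its far end at the stop and its near end sticking out in front. The arm hides its near-left corner in the top view, so I'll move clear and measure the angle.

>>> {"op": "jog_arm", "data": {
  "turn": [
    [0,0,0],
    [0,0,0],
    [0,0,0],
    [0,0,0],
    [0,0,0],
    [0,0,0]
  ],
  "delta_pos": [
    [0,0.015,0],
    [0,0.03,0],
    [0,0.03,0],
    [0,0.03,0],
    [0,0.02,0],
    [0,0,0]
  ],
  "gripper": [0.08,0.08,0.08,0.08,0.08,0.08]
}}

```text
time: 18.68
tool_pos: [0.4932, 0.0681, 0.1665]
tcp_rot: [0.293, 3.126, 0.002]
wrist_force: [0.4, -0.1, -0.1]
width: 0.938
grip_force: 0.0
```

```bash
python3 look.py 9; python3 - <<'E'
from h import *
im=cv2.imread("pics/top9.png").astype(int); db=im[...,0]-im[...,2]
a,b=-.195,np.array([590.5,-228.1]); Ri=np.array([[np.cos(a),np.sin(a)],[-np.sin(a),np.cos(a)]])
for x,y in((340,160),(344,150),(334,160),(354,160),(340,185)): print((x,y),im[y,x])
v=im.max(2); box=np.zeros(v.shape,bool); box[138:205,322:366]=1
for t in(-2,0,2):
  for r in rects("top",box&(v>110)&(db<=t)&(db>-9),.088,150): print(t,*r,"stage",(Ri@(r[2]-b)).round(1))
im2=cv2.imread("pics/top9.png"); cv2.imwrite("pics/l9b.png",cv2.resize(im2[130:205,310:380],None,fx=8,fy=8,interpolation=2))
E
```

```text
18.6833 [0.4932 0.0681 0.1665] [2.930e-01 3.126e+00 2.000e-03]
TCP in stage mm [-152.8  271.8]
(340, 160) [157 159 157]
(344, 150) [154 156 154]
(334, 160) [171 171 167]
(354, 160) [169 170 165]
(340, 185) [161 163 161]
0 [343.  169.6] 367.03125 [ 572.1 -226.5] [ 49.7 102.2] -0.211 stage [-18.4  -2. ]
2 [343.2 168.1] 685.25 [ 572.4 -224.8] [ 53.1 102.1] -0.208 stage [-18.4  -0.3]
```

View pics/l9b.png

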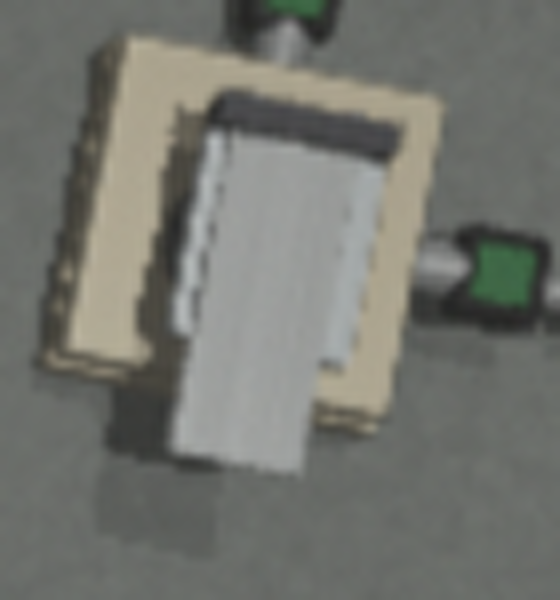

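The strip sits square and nearly centred, about 1–2 mm off. Its far end is against the stop bar and its near end overhangs at (240,460) in the crop. The gripper is clear.

```bash
python3 -c "
from workcell import ticket; print(ticket.finish_job())"
```

```text
the job is handed in; nothing more can be done
None
```

The job is handed in at about 19 s of the 62 s allowed. The strip lies on the anvil against the stop, square and centred to within about 2 mm by camera, and released. I saw no movement of the small pieces, but the hand-in returned no verdict.

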